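Raise the telescopic bangle stand and hold it up

ROBOT

A 7-joint arm with a two-finger parallel gripper is mounted at the origin on the work surface. World frame = base frame: x ahead of the robot, y to its left, z up, the work surface at z = 0. Lengths are in m, angles in rad, forces in N, time in s.
With the tool pointing down it reaches from about 0.35 to 0.9 m from the base axis. Payload 19.9 kg.
Tool frame: the origin (TCP) lies between the finger pads; the fingertips stand 19 mm ahead of it and the grasp point (between the pads) is the TCP; z points along the fingers, y is the line along which they close (so a half turn about z gives the same grasp; the last joint's range is limited). The gripper opens to 94 mm and grips with 3 to 60 N. Pads are 16 mm wide; open, the fingers measure 119 mm over their backs; the gripper's body (75 mm by 177 mm) begins 78 mm behind the grasp point.
Start: joints at [1.252, 0.417, -0.01, 1.614, 0.005, 1.111, -0.053], TCP at [0.171, -0.601, 0.224] pointing down, gripper open.
Joint ranges: [-2.81, 2.81], [-0.39, 2.02], [-1.27, 1.25], [0.06, 2.57], [-1.19, 4.33], [0.19, 2], [-2.82, 2.82]. Speed limits (rad/s): [1.89, 1.89, 2.39, 2.39, 3.01, 3.01, 3.01].

INTERFACE

Orientations are given as a 3x3 rotation matrix whose columns are the frame's x, y, z axes.
In Python, from rig import robot gives the robot as it stands. Calls block until the motion is done:
- robot.move_ptp(position, orientation): joint-space move of the TCP to a pose.
- robot.move_linear(position, velocity=0.15, frame=None, threshold=None): straight line of the TCP; frame=None keeps the orientation; velocity is the mean speed in m/s. With threshold (N) it stops when the force on the tool has changed by that much, and returns True; else False.
- robot.goto_joints(angles): joint-space move.
- robot.gripper_to(opening): finger opening in m; the grip force is fixed at half the most; returns when the fingers have stopped.
- robot.pause(seconds).
- robot.ik(position, orientation): joint angles nearest the present ones, or None.
- robot.get_state(): the state.
- robot.grab_frame(name): name is "scene" or "side" or "wrist"; returns the picture (400x640x3 uint8, red, green, blue); there is no depth.
- robot.camera_info(name): a dict with "fx", "fy", "cx", "cy" (pixels), "dist" ([k1, k2, p1, p2, k3] as OpenCV has them; the pictures are not rectified), "rvec" (rotation vector, rad) and "tvec" (3), from world to camera coordinates, as OpenCV has them. Camera axes: x right, y down, z forward; pixel columns grow to the right and rows downward; lengths in m; the calibration is good to about 2 mm. A picture is of the moment at which its call begins: read the wrist's pose just before it. camera_info takes no time and is no camera call; for the wrist camera it gives the pose at the moment of the call.
A pose or a line that the arm cannot do raises robot.PlanningError and nothing moves.
- robot.sign_off(): hands the job in; it is judged then, once.
The state is a dict: "time": time; "qpos": joint angles; "joint_vel": joint speeds; "effort": joint torques, N m; "ee_pos": TCP position; "tool_rot": TCP orientation; "force": force on the tool from outside, world axes, zero at the start; "moment": the same for the moment, N m; "opening": finger opening in m; "grasp_force": force on a finger pad.
Only numpy, scipy, OpenCV 4.12 (cv2) and the standard library are available. Lean on these libraries where they do the work, as an engineer would, in place of code of your own. Each camera call takes 0.05 s, during which the arm holds its last target. There are 200 camera calls.

TASK

Raise the bangle stand with the red button: pinch its grip so that the red button is squeezed in, draw the mast straight up past its first stop to its second stop (as high as it goes), and finish while still holding it up there with the button squeezed, so that I can tighten its clamp. Leave the blue stand and the goods around it as they are.

Things in the scene. Friction and masses are not known exactly. Their poses are not given: they have to be found in the camera images.
- red_grip (a point): Centre of the squeeze grip topping the red stand's mast: an upright black block with red cap, 30 x 30 mm in plan, from 31 mm below to 29 mm above this point. Red button on its +x side. Its x points out of the button's side, y runs along the T-bar, z up. Starts 200 mm above the counter, rises with the mast. A 12 mm brass T-bar with bangles, 178 mm long, runs along y 41 mm below this point.
- red_stand: The red stand's fixed part, screwed to the counter; origin under the centre of its round foot (116 mm across, 18 mm high), axes as red_grip. A 26 mm square outer tube rises from it to a 34 mm square brass collar whose top is 145 mm above the counter.
- red_button_face (a point): Centre of the outer face of the red release button, 24 mm wide and 40 mm tall, which stands 10 mm out from the +x side of the grip (25 mm from red_grip along its x) and 4 mm when squeezed fully in. The grip with the button is thus 40 mm thick along x, 34 mm when squeezed.
- red_button (a joint): How far the red button is squeezed in: 0 out, 0.006 m fully in. Spring of 3 N at first to 6 N fully in; it comes out again when let go. The mast is freed when it is more than about 0.004 in.
- red_mast (a joint): Height the red mast is drawn up: 0 home (locked unless the button is squeezed); 0.05 m first stop (no resistance going up; a yellow band clears the collar; let go above it, the mast sinks and is caught here); 0.10 m second stop, hard upper end (a red band clears the collar), where nothing catches it: it sinks when let go. Weighs 0.25 to 0.55 kg, slides up with little friction.
- blue_grip (a point): Same point on the blue stand, an identical stand with blue button and blue cap. To be left alone.
- blue_mast (a joint): How far the blue stand's mast is drawn up (m), 0 home. To be left alone.
- blue_button (a joint): How far the blue button is squeezed in (m), 0 out. To be left alone.
- gourd_mid (a point): Middle of a small loose terracotta gourd, 54 mm wide and 72 mm tall, standing on the counter. Bystander.
- cup_mid (a point): Middle of a small loose blue ceramic cup, 64 mm wide and 60 mm tall, standing on the counter. Bystander.
- giftbox_mid (a point): Middle of a loose dark wooden gift box, 70 x 50 x 30 mm, lying on the counter. Bystander.

How it is judged:
By the outcome, as a careful person would: the job done as asked, in the order asked, and still so for the second after the job is handed in, while the arm keeps its last pose, push and grip.
It also fails if it takes over 35 s, if anything falls off the work surface, if the arm or the gripper's body presses on something with over 40 N, if the wrist force passes 120 N, or if a joint passes its speed limit or range.

## Working session

There is one attempt and no reset: what is moved stays moved. The work goes in short steps, each a Python script; the robot and the scene stay as the last script left them, time stands still between calls to the robot, and variables do not carry over. Pictures are saved under pics/ and viewed, at most 10 in all, crops included, and the job is handed in when it is done.

```bash
mkdir -p pics
python3 - <<'E'
from rig import robot
import cv2,numpy as np
for n in("scene","side"):
    im=robot.grab_frame(n); cv2.imwrite(f"pics/{n}0.png",im[:,:,::-1])
    c=robot.camera_info(n); R=cv2.Rodrigues(np.array(c["rvec"],float))[0]
    print(n,-R.T@np.array(c["tvec"]).ravel(),R[2],c["fx"])
s=robot.get_state();print(s["time"],s["tool_rot"],s["force"])
E
```

```text
scene [ 1.17302939 -0.03791205  0.60401963] [-0.76465543  0.0360966  -0.64342763] 418.43381733068134
side [0.3554256  0.42610651 0.74579864] [ 0.29797957 -0.55364848 -0.77761272] 376.21579167946965
0.1 [[ 9.61912915e-01  2.73355786e-01 -3.97452955e-04]
 [ 2.73356054e-01 -9.61912393e-01  1.00834002e-03]
 [-1.06679343e-04 -1.07858146e-03 -9.99999413e-01]] [ 0.93062766 -0.22444301  0.14147901]
```

View pics/scene0.png

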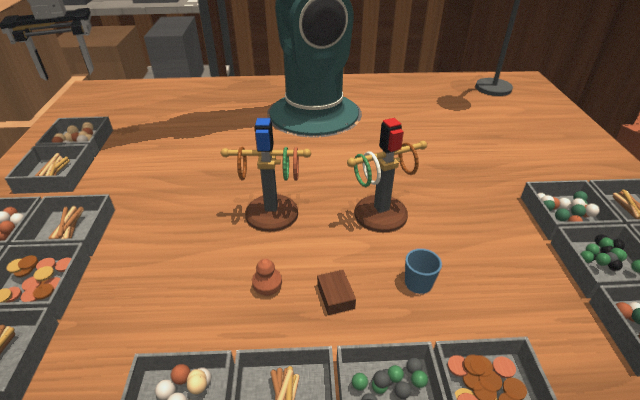

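View pics/side0.png

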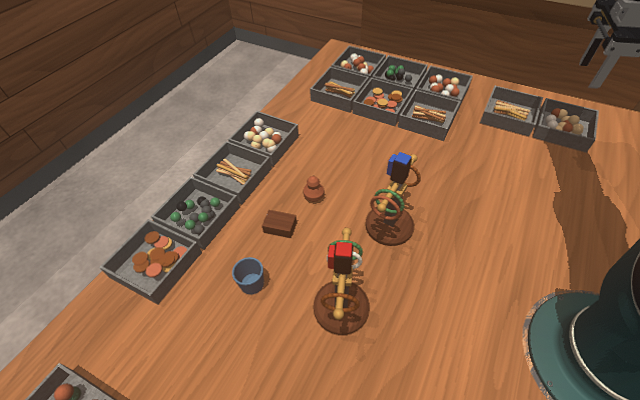

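Scene view: the red grip is at about (391,135), its T-bar ends at (351,162) and (424,146), and its foot at (381,213). Side view: the grip is at (342,257), the T-bar ends at (347,233) and (339,312). I'll zoom in for accurate points.

Run:
```python
import cv2,numpy as np
a=cv2.imread("pics/scene0.png")[110:235,340:440]; b=cv2.imread("pics/side0.png")[220:345,295:395]
f=lambda x:cv2.resize(x,None,fx=4,fy=4,interpolation=cv2.INTER_CUBIC)
cv2.imwrite("pics/crop0.png",np.hstack([f(a),f(b)]))
```

```text
(no output)
```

View pics/crop0.png

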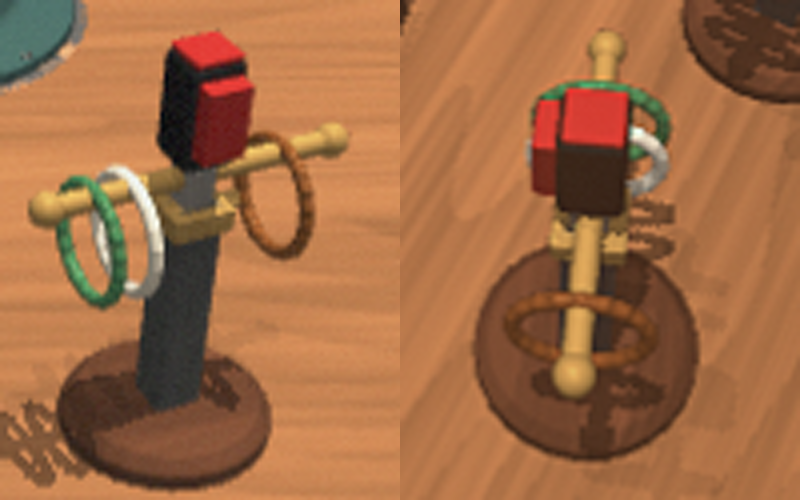

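```bash
cat > h.py <<'E'
from rig import robot
import cv2,numpy as np
from scipy.optimize import least_squares
def proj(n,P,c=None):
    c=c or robot.camera_info(n)
    K=np.array([[c["fx"],0,c["cx"]],[0,c["fy"],c["cy"]],[0,0,1]],float)
    return cv2.projectPoints(np.array(P,float).reshape(-1,1,3),np.array(c["rvec"],float),np.array(c["tvec"],float),K,np.array(c["dist"],float))[0].reshape(-1,2)
E
python3 - <<'E'
from h import *
L=.083
M=[[0,L,-.041],[0,-L,-.041],[0,0,.029],[.025,0,0]]
obs={"scene":[[423.5,144.5],[351.25,162],[392,122.5],[395.5,142]],"side":[[338.75,314.25],[346.25,231.25],[343.75,248.75],None]}
def pts(p):
    c,s=np.cos(p[3]),np.sin(p[3]);R=np.array([[c,-s,0],[s,c,0],[0,0,1]])
    return np.array(M)@R.T+p[:3]
def res(p):
    r=[]
    for n,o in obs.items():
        for q,t in zip(proj(n,pts(p)),o):
            if t is not None:r+=list(q-t)
    return np.array(r)
s=least_squares(res,[.5,.1,.2,.3]);print(s.x,s.fun.round(1))
E
```

```text
[0.48332537 0.12896418 0.197068   0.3614052 ] [-0.3  0.3 -1.3  1.  -0.4 -0.8  1.4 -0.4 -0.3  1.   0.2 -0.4 -0.  -0.3]
```

```bash
cat >> h.py <<'E'
def rot(yaw,sg=1):
    c,s=sg*np.cos(yaw),sg*np.sin(yaw)
    return np.array([[-s,c,0],[c,s,0],[0,0,-1.]])
G=np.array([.4833,.1290,.200]); YAW=.361
E
python3 - <<'E'
from h import *
X=np.array([np.cos(YAW),np.sin(YAW),0])
s=robot.get_state();p=np.array(s["ee_pos"])
best=None
for sg in(1,-1):
    for z in (.2,.3,.36):
        q=robot.ik(list(G[:2]+.002*X[:2])+[z],rot(YAW,sg)); print(sg,z,None if q is None else np.round(q,2))
    if q is not None and (best is None or abs(q[6])<best[0]): best=(abs(q[6]),sg)
sg=best[1];print("sg",sg)
robot.move_linear([p[0],p[1],.38],velocity=.2)
robot.move_ptp(list(G[:2]+.002*X[:2])+[.36],rot(YAW,sg))
s=robot.get_state();print(s["time"],s["ee_pos"],s["opening"],s["force"])
c=robot.camera_info("wrist");im=robot.grab_frame("wrist");cv2.imwrite("pics/w1.png",im[:,:,::-1])
R=np.c_[X,[-X[1],X[0],0],[0,0,1]]
P=np.array([[.015,.015,.029],[.015,-.015,.029],[-.015,-.015,.029],[-.015,.015,.029],[.025,.012,.02],[.025,-.012,.02],[0,.083,-.041],[0,-.083,-.041]])@R.T+G
print(proj("wrist",P,c).round(1))
E
```

```text
1 0.2 [ 0.56  0.41 -1.08  1.91  0.42  1.06 -0.33]
1 0.3 [ 0.63  0.27 -1.11  1.79  0.26  1.24 -0.2 ]
1 0.36 [ 0.66  0.22 -1.14  1.7   0.2   1.35 -0.15]
-1 0.2 [-1.2   0.39  1.09  1.97 -0.41  1.03 -2.71]
-1 0.3 [-1.36  0.27  1.24  1.84 -0.27  1.22 -2.82]
-1 0.36 None
sg 1
3.825 [0.48548128 0.12898234 0.3599181 ] 0.09371497296684143 [-0.11860262  0.07931364  0.58989001]
[[333.1 184.4]
 [332.9 216.3]
 [300.5 216.3]
 [300.  184.5]
 [343.4 185.8]
 [343.  210.6]
 [316.9 109.3]
 [317.4 254.7]]
```

View pics/w1.png

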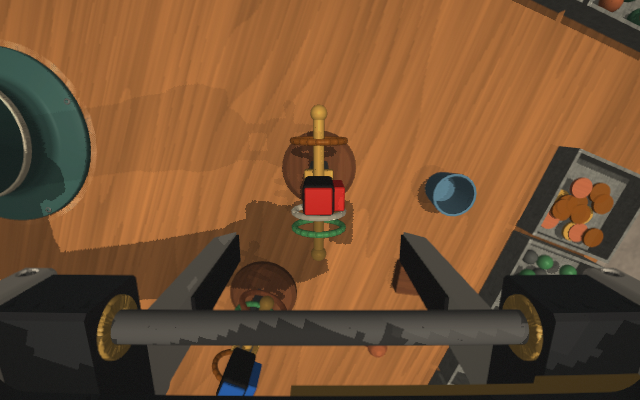

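The wrist view has the red cap at about (319,196) and the T-bar balls at (319,112) and (319,254). That is about 2 px right of the prediction, and the yaw agrees. I'll measure the red area numerically.

Run:
```python
import cv2,numpy as np
a=cv2.imread("pics/w1.png")[100:265,270:370]
cv2.imwrite("pics/crop1.png",cv2.resize(a,None,fx=3.6,fy=3.6,interpolation=cv2.INTER_CUBIC))
b,g,r=[a[:,:,i].astype(int) for i in range(3)]
m=(r>150)&(g<60)&(b<60)
for y in range(m.shape[0]):
    xs=np.where(m[y])[0]
    if len(xs)>3 and y%2==0:print(y+100,xs.min()+270,xs.max()+270)
```

```text
188 306 344
190 305 344
192 305 344
194 305 344
196 305 344
198 305 343
200 305 343
202 305 343
204 305 343
206 305 343
208 305 343
210 305 343
212 305 331
214 306 328
```

View pics/crop1.png

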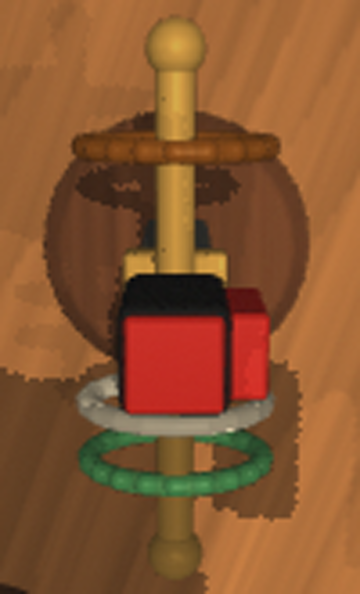

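Run:
```python
from h import *
X=np.array([np.cos(YAW),np.sin(YAW),0])
t=G+(.002+.0012)*X
print(robot.move_linear([t[0],t[1],.30],velocity=.1,frame=rot(YAW)))
print(robot.move_linear([t[0],t[1],.20],velocity=.05,threshold=8))
def st():
    s=robot.get_state();print(round(s["time"],2),np.round(s["ee_pos"],4),"F",np.round(s["force"],1),"M",np.round(s["moment"],1),s["opening"],s["grasp_force"])
st(); robot.gripper_to(0.0); robot.pause(.3); st()
print("X-force",np.dot(robot.get_state()["force"],X))
cv2.imwrite("pics/w2.png",robot.grab_frame("scene")[80:240,280:480,::-1].repeat(3,0).repeat(3,1))
```

```text
False
False
6.78 [0.4864 0.1301 0.2002] F [0.2 0.4 0.6] M [ 0.  -0.1  0. ] 0.09419993973479128 0.0
8.06 [0.4853 0.1298 0.2   ] F [-11.9  -5.1  11.9] M [-0.7  1.7 -0.1] 0.03245708257268354 30.062406063079834
X-force -12.970880837969316
```

View pics/w2.png

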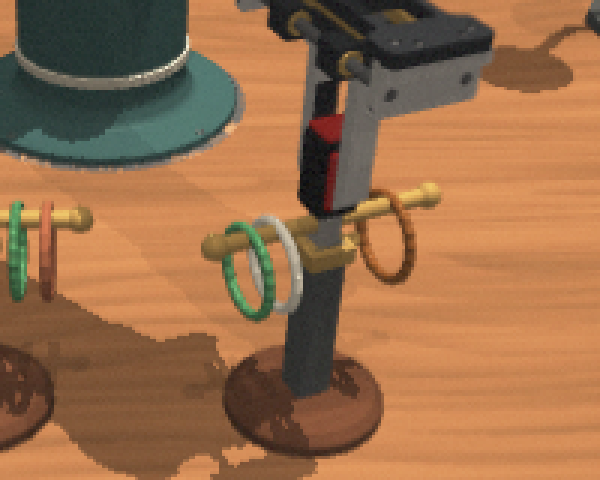

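The pads straddle the grip with the button hidden under the right pad. The opening is about 33 mm, so the button is in. Next I'll relieve the side load and lift.

```bash
cat >> h.py <<'E'
X=np.array([np.cos(YAW),np.sin(YAW),0])
def st():
    s=robot.get_state();print(round(s["time"],2),np.round(s["ee_pos"],4),"F",np.round(s["force"],1),"M",np.round(s["moment"],1),round(s["opening"],4),round(s["grasp_force"],1))
    return s
E
python3 - <<'E'
from h import *
s=st();p=np.array(s["ee_pos"])-.0003*X; p[2]=.2
robot.move_linear(p,velocity=.02);robot.pause(.2);st()
for z,th in((.215,20),(.25,20),(.294,20)):
    p[2]=z; hit=robot.move_linear(p,velocity=.04,threshold=th); print(z,hit); st()
    if hit:break
E
```

```text
8.11 [0.4853 0.1298 0.2   ] F [-12.5  -5.1  11.5] M [-0.7  1.7 -0.1] 0.0325 30.1
8.56 [0.4851 0.1296 0.2001] F [-2.2 -0.5  3.1] M [ 0.1 -0.3 -0.1] 0.0319 30.0
0.215 False
9.08 [0.485  0.1296 0.2151] F [-0.1 -0.1 -3.5] M [ 0.4 -0.8 -0.2] 0.0324 30.0
0.25 False
10.11 [0.485  0.1297 0.2499] F [-1.4  0.5 -2.9] M [ 0.4 -0.8 -0.1] 0.0317 30.0
0.294 False
11.36 [0.4851 0.1296 0.2939] F [-1.5  0.1 -3.1] M [ 0.4 -0.7 -0.1] 0.0321 30.0
```

Rising freely with about a 3.5 N load. Now up to the hard stop.

Run:
```python
from h import *
s=st();p=np.array(s["ee_pos"]);p[2]=.307
print(robot.move_linear(p,velocity=.015,threshold=9));robot.pause(.3);s=st()
a=robot.grab_frame("scene")[50:240,300:460,::-1]; b=robot.grab_frame("side")[160:350,270:430,::-1]
cv2.imwrite("pics/e.png",cv2.resize(np.hstack([a,b]),None,fx=2.5,fy=2.5,interpolation=cv2.INTER_CUBIC))
```

```text
11.36 [0.4851 0.1296 0.2939] F [-1.5  0.1 -3.1] M [ 0.4 -0.7 -0.1] 0.0321 30.0
True
12.19 [0.4848 0.1296 0.2998] F [ 4.8  1.4 -4.4] M [ 0.5 -1.5 -0. ] 0.0313 29.9
```

View pics/e.png

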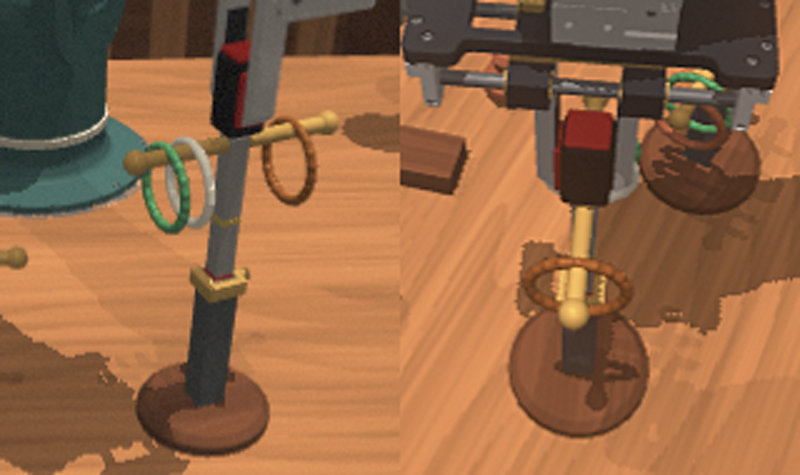

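The yellow band is well clear and the red band is just showing at the collar (about (218,275) in the composite). I'll push gently a little more to confirm the hard stop.

Run:
```python
from h import *
s=st();p=np.array(s["ee_pos"])+.0003*X
for dz in(.0007,.0015,.0023):
    q=p.copy();q[2]+=dz
    print(robot.move_linear(q,velocity=.01,threshold=22));robot.pause(.3);s=st()
    if s["force"][2]<-11:break
a=robot.grab_frame("scene")[50:240,300:460,::-1]; a=a[60:140,50:130]
cv2.imwrite("pics/e2.png",cv2.resize(a,None,fx=6,fy=6,interpolation=cv2.INTER_CUBIC))
```

```text
12.29 [0.4848 0.1296 0.2998] F [ 4.1  1.6 -3.7] M [ 0.5 -1.5 -0.1] 0.0316 29.9
False
12.85 [0.4849 0.1296 0.3004] F [-1.4 -0.3 -4.2] M [ 0.1 -0.5 -0.1] 0.0319 29.9
False
13.4 [0.4848 0.1296 0.3005] F [  4.4   2.4 -20.3] M [ 0.7 -1.8 -0. ] 0.0319 29.9
```

View pics/e2.png

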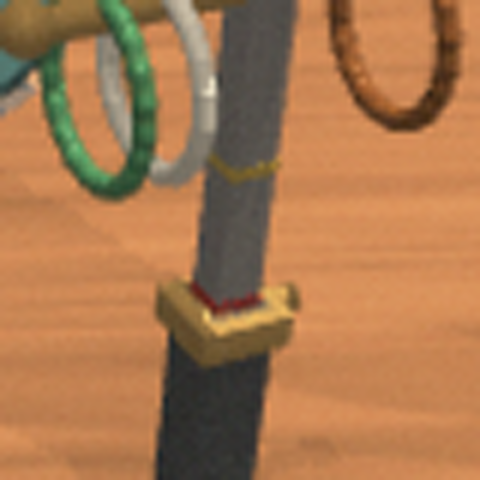

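The red band is clear of the collar, and 20 N of push gave no further travel, so this is the hard stop. I'll ease the push slightly and hand in.

Run:
```python
from h import *
s=st();p=np.array(s["ee_pos"]);p[2]=.3009
robot.move_linear(p,velocity=.01);robot.pause(.5);s=st()
if s["opening"]<.0345 and s["ee_pos"][2]>.3: print(robot.sign_off())
```

```text
13.45 [0.4848 0.1296 0.3004] F [  5.4   1.6 -20.6] M [ 0.7 -1.8 -0. ] 0.0317 29.9
14.2 [0.4848 0.1296 0.3004] F [  5.3   2.9 -17.2] M [ 0.7 -1.8 -0.1] 0.0316 29.9
the job is handed in; nothing more can be done
None
```

The red stand's mast is up at its second stop and held there with the button squeezed, handed in at about 14 s; the arm never went near the blue stand or the goods.

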